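# Gauge the slot of a wooden display stand and sort it

## Task

Check how deep the slot in the bare wooden display stand is: take the sprung depth gauge from its block, let its probe into the slot and press it down, firmly but gently, until its foot sits flat across the slot, hold it there a good second and read the depth. Stand the gauge back in its block, then set the stand down (do not drop it) with its slot up: in the yellow tub if the slot is 12 mm deep or more, in the cardboard tray for re-sawing if it is shallower. Leave the paints, pots, brush and other wood where they are.

Things in the scene. Friction and masses are not known exactly. Their poses are not given: they have to be found in the camera images.
- stand_mid (a point): Centre of the plinth of the bare (unpainted, pale) wooden display stand, loose, 0.17 to 0.35 kg; x along the stand, z up. The plinth is 120 long (x) x 56 wide (y) x 30 high, this point 15 mm above its underside: lift it by its long sides, 56 mm apart. Along the top is glued a rail of two strips, each 118 x 15 wide, with a 7 mm slot between them, open upwards and at both ends.
- stand: The same stand as a whole; origin at the centre of its underside, x along, z up. Its rail was glued on by eye: the slot's middle lies within 8 mm to either side (y) of the plinth's middle line, parallel to it, and the rail's flat top 52.5 to 57.5 mm above the underside. The slot's flat floor lies 7 to 17 mm under the rail's top: this depth is to be measured.
- gauge_grip (a point): Grip centre of the depth gauge, a loose upright tool of about 0.14 kg: a blue square barrel (20 in its x, 24 in its y, from 7 to 65 mm above the underside of the foot, with a steel collar to 69) with a white scale on its two x faces, on a flat steel foot 22 (x) x 46 (y) x 7 high. This point is on the barrel's axis, 40 mm above the underside of the foot. Grip the barrel by its y faces, 24 mm apart. The gauge is used upright with the foot's long way (y) across the slot.
- gauge_foot (a point): Centre of the underside of the gauge's foot, on the axis of the probe; z up, y the long way of the foot.
- probe_tip (a point): Lower end of the gauge's probe, a round steel pin 4.4 mm thick on the gauge's axis. It stands 20 mm out of the foot when free and is pushed up into the gauge against a spring; the spring pushes with about 1.2 N at the start and 4.2 N when the probe is wholly in. Lowered on the wood beside the slot it goes wholly in before the foot rests; moved over the slot it springs out into it and stops on the slot's floor.
- probe (a joint): How far the probe has been pushed up into the gauge, in m: 0 free, 0.020 wholly in. With the foot flat across the slot and the probe on the slot's floor, the slot's depth is 0.020 minus this. The red pointer on the white scale (marks 5 mm apart) and the red tail that comes out of the top rise by the same amount.
- gauge_place (a point): Where the gauge stands: centre of the mouth of a square pit 23 x 23 mm and 34 mm deep in the top (40 mm above the table) of a dark wooden tool block 147 (x) x 70 (y) x 40 high, fixed to the table. The gauge's foot rests on the wood round the pit, its probe hangs free inside, the foot's y lying along the block's y. Two pencil stubs (62 mm from the pit along +x) and an awl handle (58 mm along -x) stand up to 28 mm out of the block.
- yellow_in (a point): Centre of the inner floor of the yellow plastic tub for stands with a deep enough slot (12 mm or more). Outside 210 (x) x 170 (y) x 45 high, walls 4 mm with a rim 8 mm out, fixed; floor 5 mm above the table. z up.
- card_in (a point): Centre of the inner floor of the brown cardboard tray for stands to be re-sawn (slot under 12 mm). Same size as the tub, fixed, open on top, floor 5 mm above the table.
- red_pot: Bystander: white paint pot, 72 across, 40 high, open.
- purple_paint: Bystander: purple paint bottle, 66 across, 170 high.
- red_paint: Bystander: red paint bottle, 62 across, 165 high.
- white_paint: Bystander: white paint bottle, 68 across, 200 high.
- hog_brush: Bystander: paint brush lying down, 200 long.
- painted_stand: Bystander: a finished stand painted green, much the same size as the bare one; not to be measured.
- offcut: Bystander: wood offcut 70 x 45 x 22 high, nearest the robot.
- gauge: The depth gauge as a whole; origin at the centre of the underside of its foot, axes as at that point.
Not all that is in view belongs to the job. Leave any pink look-alike of the gauge alone.

How it is judged:
By the outcome, as a careful person would: the job done as asked, in the order asked, and still so for the second after the job is handed in, with the robot touching nothing.
It also fails if it takes over 72 s, if anything falls off the work surface, if the arm or the gripper's body presses on something with over 40 N, if the wrist force passes 120 N, or if a joint passes its speed limit or range.

## Robot

A 6-joint arm with a two-finger parallel gripper is mounted at the origin on the work surface. World frame = base frame: x ahead of the robot, y to its left, z up, the work surface at z = 0. Lengths are in m, angles in rad, forces in N, time in s.
With the tool pointing down it reaches from about 0.35 to 0.8 m from the base axis. Payload 7.3 kg.
Tool frame: the origin (TCP) lies at the very end of the fingers, on their centre line; the grasp point (between the pads) lies 19 mm behind it; z points along the fingers, y is the line along which they close (so a half turn about z gives the same grasp; the last joint's range is limited). The gripper opens to 85 mm and grips with 20 to 120 N. Pads are 22 mm wide; open, the fingers measure 114 mm over their backs; the gripper's body (76 mm by 85 mm) begins 54 mm behind the grasp point. The pads swing forward as they close: fully open they stand 13 mm farther back than shut.
Start: joints at [1.07, 0.342, 1.524, -0, 1.275, -0.146], TCP at [0.182, 0.492, 0.231] pointing down, gripper open.
Joint ranges: [-2.53, 2.53], [-0.77, 2.02], [0.04, 2.7], [-1, 4.14], [0.28, 2.66], [-3.11, 3.11]. Speed limits (rad/s): [2.57, 2.57, 3.14, 3.14, 3.14, 3.14].

## Interface

Orientations are given as a 3x3 rotation matrix whose columns are the frame's x, y, z axes.
In Python, from bench import readout, cams, robot gives the robot as it stands.
- The arm moves only by the tool carry_out, never from a script. Its argument "deltas" is a list of rows, each a list of 3 entries, a list of its own where there are three numbers: the shift along the tool's x, y, z in m, then the turn, a rotation vector about the tool's x, y, z in degrees, then the closure, from 0 (fully open) to 1 (shut). In form: [[[tx, ty, tz], [wx, wy, wz], fingers], ...]. A call has exactly 10 rows; each row shifts and turns the commanded pose from where the row before left it, along the tool's axes as they then stand; what a row does not reach is not made up. A row lasts 1/8 s, in which the tool goes at most 62.5 mm and 10.7 degrees, less where a joint would pass 70% of its speed; a pose out of reach is approached as far as the arm can. A call is refused whole if a number of a shift passes 0.0625 or a number of a turn 10.7, either way. A call with a gripper value outside its range is refused whole. The fingers move at their own pace and stop on an object; "squeeze" is the grip in N (left out, the last holds). Time passes only in rows, so rows that do not move let the fingers close, or fill a call up. It gives the time, the measured TCP pose, the force, the opening and the grip force at its end, in the units of the state.
- readout.observe(): the state, without advancing time (a new reading comes with each control period).
- cams.read_camera(name): name is "scene" or "side" or "wrist"; returns (picture, depth): 400x640x3 uint8, red, green, blue; 400x640 float32, m along the optical axis (not along the pixel's ray), 0 where there is no reading.
- cams.camera_info(name): a dict with "mtx" (3x3 intrinsics, pixels), "rvec" (rotation vector, rad) and "tvec" (3), from world to camera coordinates, as OpenCV has them. Camera axes: x right, y down, z forward; pixel columns grow to the right and rows downward; lengths in m; the calibration is good to about 2 mm. The wrist camera is an equidistant fisheye: a pixel r from the principal point sees the ray r / f radians off the axis. A picture is of the moment at which its call begins: read the wrist's pose just before it. camera_info takes no time and is no camera call; for the wrist camera it gives the pose at the moment of the call.
- robot.close_job(): hands the job in; it is judged then, once.
The state is a dict: "clock": time; "qpos": joint angles; "qvel": joint speeds; "tau": joint torques, N m; "tool_pos": TCP position; "eef_rot": TCP orientation; "wrist_force": force on the tool from outside, world axes, zero at the start; "moment": the same for the moment, N m; "width": opening from 0.0 (shut) to 1.0 (fully open); "finger_force": force on a finger pad.
Only numpy, scipy, OpenCV 4.12 (cv2) and the standard library are available. Lean on these libraries where they do the work, as an engineer would, in place of code of your own. Each camera call takes 0.05 s, during which the arm holds its last target. There are 200 camera calls.

## Working session

There is one attempt and no reset: what is moved stays moved. The work goes in short steps, Python scripts to look and compute and a tool call to move; the robot and the scene stay as the last step left them, time stands still between calls to the robot, and variables do not carry over. Pictures are saved under pics/ and viewed, at most 11 in all, crops included, and the job is handed in when it is done.

Besides the shell and the picture viewer there is one more tool, called as name(argument=value, ...) on one line, values as JSON. carry_out: Moves the arm, as the interface text tells. Its arguments: {"type":"object","properties":{"deltas":{"type":"array"},"squeeze":{"type":"number"}},"required":["deltas"]}

```bash
mkdir -p pics
cat > h.py <<'E'
import numpy as np, cv2
from bench import readout, cams, robot
def snap(n,f):
    i=cams.camera_info(n); p,d=cams.read_camera(n)
    cv2.imwrite('pics/'+f+'.png',p[:,:,::-1]); np.savez('pics/'+f+'.npz',p=p,d=d,K=i['mtx'],r=i['rvec'],t=i['tvec'])
    return p,d,i
def load(f):
    z=np.load('pics/'+f+'.npz'); return z['p'],z['d'],dict(mtx=z['K'],rvec=z['r'],tvec=z['t'])
def pts(d,i,fish=False):
    K=np.array(i['mtx']);R=cv2.Rodrigues(np.array(i['rvec'],float))[0];t=np.array(i['tvec']).ravel()
    v,u=np.mgrid[:d.shape[0],:d.shape[1]]
    x=(u-K[0,2])/K[0,0];y=(v-K[1,2])/K[1,1]
    if fish:
        r=np.hypot(x,y)+1e-9; s=np.tan(np.minimum(r,1.5))/r; x=x*s;y=y*s
    P=np.stack([x*d,y*d,d],-1)
    W=(P-t)@R; W[d<=0]=np.nan
    return W
E
python3 - <<'E'
from h import *
s=readout.observe();print({k:np.round(v,3).tolist() for k,v in s.items()})
for n in ['scene','side','wrist']:
    p,d,i=snap(n,n+'0'); R=cv2.Rodrigues(np.array(i['rvec'],float))[0]; print(n,np.round(i['mtx'],1).tolist(),(-R.T@np.array(i['tvec']).ravel()).round(3),R[2].round(2),(d>0).mean())
E
```

```text
{'clock': 0.0, 'qpos': [1.07, 0.343, 1.525, 0.0, 1.275, -0.146], 'qvel': [0.001, 0.001, 0.0, 0.001, -0.0, 0.001], 'tau': [0.001, -43.368, -24.601, -0.0, 0.008, -0.0], 'tool_pos': [0.182, 0.492, 0.231], 'eef_rot': [[-0.938, 0.347, -0.001], [0.347, 0.938, -0.001], [0.0, -0.002, -1.0]], 'wrist_force': [-0.354, 0.503, -0.17], 'moment': [-0.013, -0.002, -0.025], 'finger_force': 0.0, 'width': 1.001}
scene [[459.4, 0.0, 317.3], [0.0, 459.4, 200.1], [0.0, 0.0, 1.0]] [1.898 0.728 1.181] [-0.71 -0.39 -0.59] 0.99281640625
side [[488.8, 0.0, 316.8], [0.0, 488.8, 198.9], [0.0, 0.0, 1.0]] [ 0.193 -1.17   0.989] [ 0.26  0.77 -0.58] 0.99623828125
wrist [[309.7, 0.0, 317.8], [0.0, 309.7, 197.6], [0.0, 0.0, 1.0]] [0.113 0.519 0.374] [ 0.27 -0.1  -0.96] 0.99207421875
```

View pics/scene0.png

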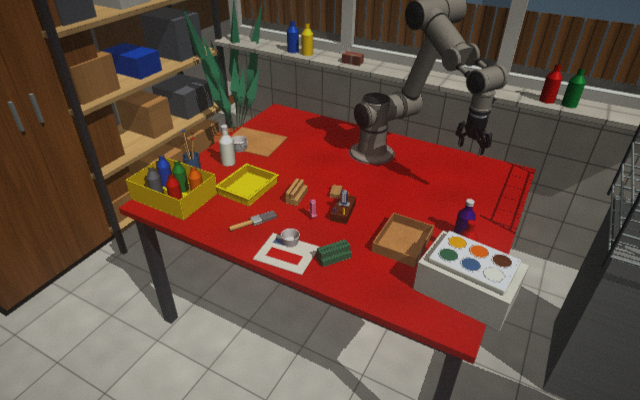

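View pics/side0.png

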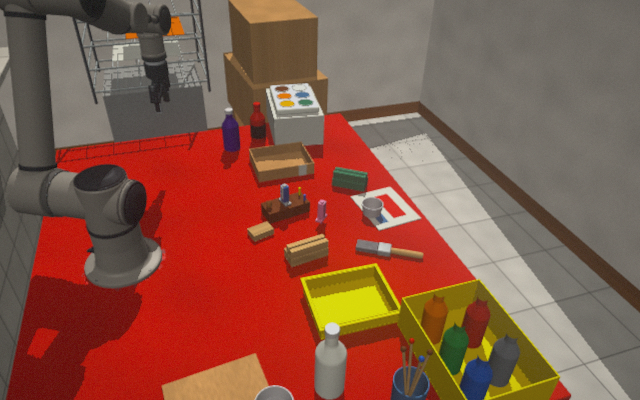

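The scene view shows the bare stand at (295,191), the gauge in its dark block at (343,206), and the pink decoy at (312,208). The yellow tub is at (247,184) and the card tray at (403,239). The side view has the stand at (306,250), the block at (285,207), the tub at (350,298) and the tray at (281,161).

```bash
cat > m.py <<'E'
from h import *
def rect(P,name):
    P=P[~np.isnan(P).any(1)]
    (c,s,a)=cv2.minAreaRect(P[:,:2].astype(np.float32)*1000); print(name,len(P),'c',np.round(c,1),'size',np.round(s,1),'ang',round(a,1),'z',np.round(np.percentile(P[:,2],[2,50,98])*1000,1))
for n,boxes in {'scene':dict(stand=(278,175,312,208),block=(322,186,362,224),tub=(212,160,282,206),tray=(368,210,438,266),offcut=(326,182,345,198)),
 'side':dict(stand=(280,232,332,268),block=(255,180,312,224),tub=(295,258,405,338),tray=(244,138,320,184),offcut=(244,220,276,244))}.items():
    p,d,i=load(n+'0'); W=pts(d,i); hsv=cv2.cvtColor(p,cv2.COLOR_RGB2HSV)
    red=((hsv[...,0]<6)|(hsv[...,0]>174))&(hsv[...,1]>180)
    print(n,'table z',np.nanmedian(W[red][:,2]))
    for k,(a,b,c,e) in boxes.items():
        Q=W[b:e,a:c].reshape(-1,3); m=~red[b:e,a:c].ravel()&(Q[:,2]>0.012)&(Q[:,2]<0.2); 
        rect(Q[m],k)
        if k=='stand': rect(Q[m&(Q[:,2]>0.045)],' rail')
        if k=='block':
            rect(Q[m&(Q[:,2]>0.03)&(Q[:,2]<.045)],' top')
            rect(Q[m&(Q[:,2]>0.05)],' things')
            h=hsv[b:e,a:c].reshape(-1,3); bl=m&(h[:,0]>100)&(h[:,0]<130)&(h[:,1]>80); rect(Q[bl&(Q[:,2]>.045)],' blue')
        if k in('tub','tray'): rect(Q[m&(Q[:,2]>0.04)&(Q[:,2]<.05)],' rim')
E
python3 m.py
python3 - <<'E'
from h import *
for n,(a,b,c,e) in {'scene':(270,165,370,230),'side':(240,170,340,275)}.items():
    p=load(n+'0')[0][b:e,a:c,::-1]; cv2.imwrite(f'pics/c_{n}.png',cv2.resize(p,None,fx=5,fy=5,interpolation=cv2.INTER_CUBIC))
a,b=[cv2.imread(f'pics/c_{n}.png') for n in('scene','side')]
a=cv2.copyMakeBorder(a,0,200,0,0,0);cv2.imwrite('pics/c2.png',cv2.resize(np.hstack([a,b]),(800,420)))
E
```

```text
scene table z -0.0023711840453656497
stand 368 c [ 531.2 -115.9] size [301.2 108.9] ang 44.5 z [13.7 40.1 74.4]
 rail 165 c [ 563.8 -100.1] size [226.6  87.1] ang 39.7 z [45.2 53.4 82.8]
block 586 c [476.3  70.9] size [251.8 100.6] ang 29.1 z [ 13.8  36.8 101.6]
 top 281 c [514.3  94.9] size [158.6  70.6] ang 11.4 z [30.8 37.8 44.4]
 things 105 c [520.2  90.6] size [131.2  39.1] ang 16.2 z [ 51.2  77.4 108.4]
 blue 18 c [543.5  97.1] size [73.  25.5] ang 3.1 z [ 48.   59.6 104.2]
tub 909 c [ 567.3 -420.1] size [328.2 267.7] ang 87.6 z [13.7 32.4 78.7]
 rim 234 c [ 578.5 -354.4] size [196.1 241.5] ang 87.4 z [40.1 42.8 48.1]
tray 1138 c [631.9 397.3] size [374.7 223.5] ang 16.3 z [ 13.   37.6 154. ]
 rim 188 c [575.9 380.3] size [171.9 219.9] ang 89.6 z [40.1 42.9 48.5]
offcut 140 c [457.1  33.4] size [189.4  54.4] ang 28.3 z [ 13.2  20.8 103.1]
side table z 0.0009265816044396647
stand 842 c [ 514.3 -135.1] size [121.6  62.3] ang 7.9 z [13.5 48.5 59.7]
 rail 463 c [ 515.8 -141.4] size [120.7  44. ] ang 9.4 z [45.8 55.7 60.5]
block 1002 c [494.6  80.3] size [184.7  83.5] ang 16.7 z [ 14.1  40.5 105.7]
 top 512 c [511.3  89.4] size [148.4  79.6] ang 11.5 z [31.1 40.3 44.5]
 things 217 c [512.1  90.7] size [135.8  49.4] ang 10.3 z [ 50.7  70.7 109.2]
 blue 45 c [541.7  82.9] size [70.3 15.1] ang 1.5 z [ 49.7  81.  106.3]
tub 2402 c [ 562.6 -382. ] size [429.8 234.5] ang 82.8 z [ 12.8  41.8 193.8]
 rim 1084 c [ 565.8 -371.7] size [219.6 223.3] ang 87.6 z [40.6 45.5 49.2]
tray 1286 c [563.5 332.8] size [469.9 264.9] ang 69.5 z [12.8 29.8 47.9]
 rim 294 c [573.4 400.2] size [241.8 213.2] ang 89.9 z [40.1 43.8 48.8]
offcut 272 c [417.1   7.2] size [92.2 56.5] ang 18.9 z [13.2 22.1 26.9]
```

View pics/c2.png

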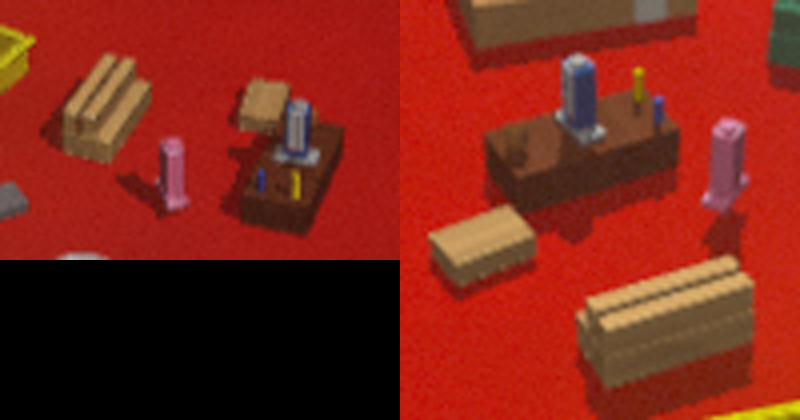

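```bash
cat >> h.py <<'E'
from scipy.spatial.transform import Rotation as Ro
def go(target,yaw,n=8,nr=None):
    """tool-frame rows from the present pose to TCP target, tool y at world azimuth yaw (deg), tool straight down"""
    s=readout.observe(); p=np.array(s['tool_pos']); R=np.array(s['eef_rot'])
    y=np.array([np.cos(np.radians(yaw)),np.sin(np.radians(yaw)),0]); z=np.array([0,0,-1.]); G=np.c_[np.cross(y,z),y,z]
    w=Ro.from_matrix(R.T@G).as_rotvec(degrees=True); print('t',s['clock'],'total d',np.round(np.array(target)-p,4),'turn',w.round(2))
    st=Ro.from_rotvec(w/n,degrees=True).as_matrix(); d=(np.array(target)-p)/n
    for k in range(n):
        print([(R.T@d).round(4).tolist(),(w/n).round(2).tolist()]); R=R@st
E
python3 -c "
from h import *
go([.512,.09,.235],101,9)"
```

```text
t 0.15 total d [ 0.3298 -0.4021  0.0042] turn [-6.000e-02 -3.000e-02 -3.133e+01]
[[-0.0499, -0.0292, -0.0004], [-0.01, -0.0, -3.48]]
[[-0.048, -0.0321, -0.0004], [-0.01, -0.0, -3.48]]
[[-0.046, -0.035, -0.0004], [-0.01, -0.0, -3.48]]
[[-0.0438, -0.0377, -0.0004], [-0.01, -0.0, -3.48]]
[[-0.0414, -0.0403, -0.0004], [-0.01, -0.0, -3.48]]
[[-0.0389, -0.0427, -0.0005], [-0.01, -0.0, -3.48]]
[[-0.0362, -0.045, -0.0005], [-0.01, -0.0, -3.48]]
[[-0.0334, -0.0471, -0.0005], [-0.01, -0.0, -3.48]]
[[-0.0305, -0.0491, -0.0005], [-0.01, -0.0, -3.48]]
```

carry_out(deltas=[[[-0.05,-0.029,0],[0,0,-3.5],0],[[-0.048,-0.032,0],[0,0,-3.5],0],[[-0.046,-0.035,0],[0,0,-3.5],0],[[-0.044,-0.038,0],[0,0,-3.5],0],[[-0.0415,-0.04,0],[0,0,-3.5],0],[[-0.039,-0.043,0],[0,0,-3.5],0],[[-0.036,-0.045,0],[0,0,-3.5],0],[[-0.0335,-0.047,0],[0,0,-3.5],0],[[-0.0305,-0.049,0],[0,0,-3.4],0],[[0,0,0],[0,0,0],0]], squeeze=30)

```text
clock: 1.4
tool_pos: [0.5149, 0.0879, 0.2305]
eef_rot: [[-0.982, -0.188, -0.0], [-0.188, 0.982, -0.001], [0.0, -0.0, -1.0]]
wrist_force: [-0.1, 0.6, -0.4]
width: 1.002
finger_force: 0.0
```

Run:
```python
from h import *
p,d,i=snap('wrist','w1'); s=readout.observe(); print(s['tool_pos'],s['eef_rot'][0],s['wrist_force'])
W=pts(d,i,True); np.save('pics/w1W.npy',W)
for lo,hi,n in[(.034,.046,'blocktop'),(.06,.12,'gauge'),(.05,.062,'rail')]:
    m=(W[...,2]>lo)&(W[...,2]<hi); n_,l,st,c=cv2.connectedComponentsWithStats(m.astype(np.uint8))
    for k in range(1,n_):
        if st[k,4]>150:
            Q=W[l==k]; r=cv2.minAreaRect(Q[:,:2].astype(np.float32)*1000); print(n,st[k],np.round(r[0],1),np.round(r[1],1),round(r[2],1),np.round(np.median(Q[:,2]),4))
```

```text
[0.51357532 0.08959783 0.23058677] [-0.98205735 -0.18857745 -0.00138046] [ 0.20381784 -0.05643489  0.49823601]
blocktop [   0   87   72  219 2770] [ 667.1 -370.9] [217.8 429.1] 88.2 0.0442
blocktop [144  95  10  97 470] [ 511.8 -119.4] [117.1   3.2] 8.0 0.04
blocktop [ 291  106   66  129 6470] [510.5  94.9] [146.9  71.1] 10.7 0.0408
blocktop [603 159  16  40 203] [418.9 548.2] [64.5 28.6] 8.5 0.0404
blocktop [453 170  53 110 748] [539.  297.8] [ 27.9 153. ] 81.0 0.0415
blocktop [527 188  51 119 753] [550.5 461.4] [195.2  60.1] 17.4 0.0412
blocktop [591 229  21  33 172] [530.  584.2] [27.4 61.3] 83.4 0.0396
blocktop [538 267  40  54 313] [626.4 515.6] [ 33.  105.9] 65.2 0.0398
gauge [316 112  18  18 175] [453.2  84.7] [17.2 17. ] 10.8 0.0649
gauge [614 162  26  48 976] [417.8 549.8] [66.4 34.2] 5.0 0.0856
gauge [312 165  28  33 811] [508.3  96. ] [21.2 24.5] 15.5 0.1057
gauge [   0  217   24  103 1135] [ 789.8 -453.9] [ 82.7 219.2] 66.2 0.0774
gauge [ 601  234   39   45 1107] [530.2 589.2] [38.3 63.1] 80.2 0.0934
gauge [ 545  274   95   76 2384] [603.2 649.3] [101.8 318.6] 12.9 0.0912
rail [ 115   94   32  101 2471] [ 514.  -137.4] [118.6  39.3] 8.2 0.0565
rail [610 161  18  40 217] [416.9 549. ] [66.  30.8] 2.2 0.0564
rail [  0 206  27 104 465] [ 767.5 -448. ] [219.9  12.2] 1.9 0.056
rail [597 232  21  34 192] [531.  585.3] [28.4 62.7] 85.4 0.0562
rail [542 272  97  54 424] [602.8 651.3] [ 95.9 316.2] 11.9 0.056
```

View pics/w1.png

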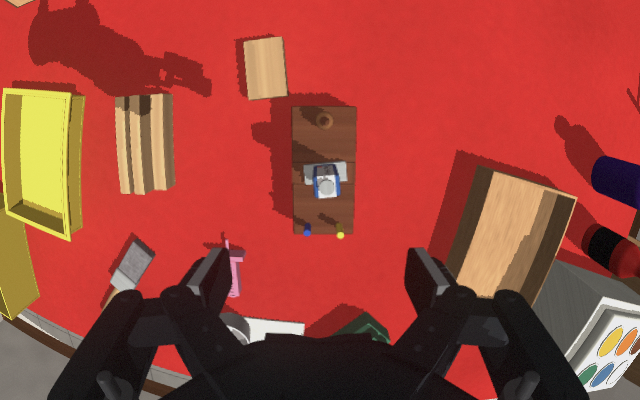

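The wrist view shows the gauge upright in the block at (326,180). The stand is at (145,143) with its slot running along its length, and the pink decoy sits at (232,268), clear of the fingers.

```bash
python3 -c "
from h import *
go([.509,.0955,.059],100.8,6)"
```

```text
t 1.45 total d [-0.0046  0.0059 -0.1716] turn [ 0.03 -0.08  0.07]
[[0.0005, 0.0011, 0.0286], [0.0, -0.01, 0.01]]
[[0.0005, 0.0011, 0.0286], [0.0, -0.01, 0.01]]
[[0.0005, 0.0011, 0.0286], [0.0, -0.01, 0.01]]
[[0.0005, 0.0011, 0.0286], [0.0, -0.01, 0.01]]
[[0.0006, 0.0011, 0.0286], [0.0, -0.01, 0.01]]
[[0.0006, 0.0011, 0.0286], [0.0, -0.01, 0.01]]
```

carry_out(deltas=[[[0.003,0.0065,0],[0,0,0],0],[[0,0,0.0285],[0,0,0],0.3],[[0,0,0.0285],[0,0,0],0.4],[[0,0,0.0285],[0,0,0],0.4],[[0,0,0.0285],[0,0,0],0.4],[[0,0,0.0285],[0,0,0],0.4],[[0,0,0.029],[0,0,0],0.4],[[0,0,0],[0,0,0],0.4],[[0,0,0],[0,0,0],1],[[0,0,0],[0,0,0],1]], squeeze=40)

```text
clock: 2.7
tool_pos: [0.5098, 0.0973, 0.0614]
eef_rot: [[-0.981, -0.193, 0.003], [-0.193, 0.981, 0.0], [-0.003, -0.0, -1.0]]
wrist_force: [-0.3, 1.6, 4.3]
width: 0.271
finger_force: 39.7
```

carry_out(deltas=[[[0,0,0],[0,0,0],1],[[0,0,0],[0,0,0],1],[[0,0,-0.005],[0,0,0],1],[[0,0,-0.01],[0,0,0],1],[[0,0,-0.015],[0,0,0],1],[[0,0,-0.02],[0,0,0],1],[[0,0,-0.02],[0,0,0],1],[[0,0,-0.01],[0,0,0],1],[[0,0,0],[0,0,0],1],[[0,0,0],[0,0,0],1]])

```text
clock: 3.95
tool_pos: [0.5086, 0.0967, 0.1392]
eef_rot: [[-0.981, -0.192, -0.001], [-0.192, 0.981, 0.0], [0.001, 0.0, -1.0]]
wrist_force: [0.1, -0.3, -0.3]
width: 0.282
finger_force: 39.2
```

Run:
```python
from h import *
p,d,i=snap('wrist','w2'); s=readout.observe(); print(s['tool_pos'],np.round(s['eef_rot'],3).tolist(),s['wrist_force'],s['width'])
W=pts(d,i,True)
for lo,hi,n in[(.052,.062,'rail'),(.024,.034,'plinth')]:
    m=(W[...,2]>lo)&(W[...,2]<hi); n_,l,st,c=cv2.connectedComponentsWithStats(m.astype(np.uint8))
    for k in range(1,n_):
        if st[k,4]>150:
            Q=W[l==k]; r=cv2.minAreaRect(Q[:,:2].astype(np.float32)*1000); print(n,st[k],np.round(r[0],1),np.round(r[1],1),round(r[2],1),np.round(np.median(Q[:,2]),4))
np.save('pics/w2W.npy',W)
snap('side','s2')
a=p[:,:,::-1]
b=cv2.imread('pics/s2.png')[120:270,220:380]
cv2.imwrite('pics/c3.png',np.hstack([cv2.resize(a,(480,300)),cv2.resize(b,(320,300))]))
```

```text
[0.50853525 0.09667365 0.1390841 ] [[-0.981, -0.192, -0.001], [-0.192, 0.981, 0.0], [0.001, 0.0, -1.0]] [-0.08740772  0.07480395 -0.70253847] 0.27709777867686847
rail [  56  100   40  124 3126] [ 514.  -137.4] [117.8  40.3] 8.8 0.0565
rail [533 306 100  94 666] [645.7 531.9] [106.1 224.1] 48.5 0.057
plinth [  95   97   29  120 2234] [ 510.1 -111. ] [120.1  20.8] 8.2 0.0306
plinth [ 16 102  17 159 854] [ 566.8 -268.2] [  8.1 209.8] 89.2 0.029
plinth [474 191  84 117 741] [522.4 301.1] [ 55.4 148.8] 66.5 0.0292
plinth [540 222  67 128 757] [570.9 461.9] [198.2   5.8] 0.2 0.0292
plinth [617 251  23  37 188] [529.5 582.8] [27.3 61.1] 82.5 0.0292
plinth [541 296  99  80 526] [613.4 589.7] [123.6 261.6] 27.8 0.0294
```

View pics/c3.png

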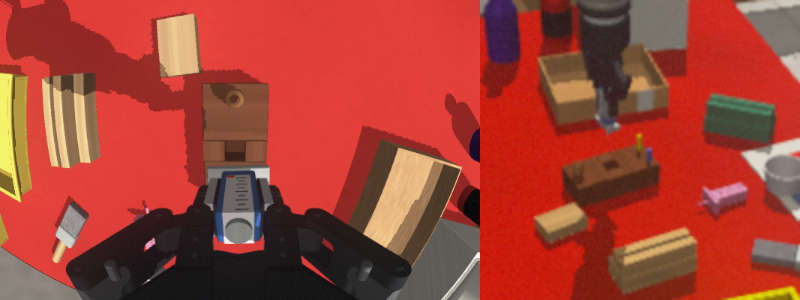

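Run:
```python
from h import *
snap('scene','sc2')
for f in ['scene0','side0','w1','w2','s2','sc2']:
    p,d,i=load(f); W=pts(d,i,f[0]=='w'); h=cv2.cvtColor(p,cv2.COLOR_RGB2HSV)
    m=(h[...,0]>150)&(h[...,0]<177)&(h[...,1]>50)&(h[...,1]<150)&(h[...,2]>120)&(W[...,2]>.005)&(W[...,2]<.12)&(abs(W[...,0]-.55)<.2)&(abs(W[...,1])<.2)
    Q=W[m]; v,u=np.nonzero(m); print(f,len(Q)); 
    if len(Q)>5: print(Q.min(0).round(3),np.median(Q,0).round(3),Q.max(0).round(3),np.median(u),np.median(v))
def cr(f,a,b,c,e): return cv2.resize(cv2.imread(f'pics/{f}.png')[b:e,a:c],(400,300),interpolation=cv2.INTER_CUBIC)
cv2.imwrite('pics/c4.png',np.vstack([np.hstack([cr('side0',260,170,340,230),cr('s2',260,170,340,230)]),np.hstack([cr('w1',180,215,300,305),cr('sc2',270,165,370,240)])]))
```

```text
scene0 74
[ 0.597 -0.021  0.02 ] [0.615 0.009 0.055] [0.63  0.021 0.088] 313.0 208.0
side0 148
[ 0.499 -0.022  0.019] [ 0.601 -0.008  0.058] [0.627 0.103 0.107] 320.0 210.0
w1 424
[ 0.586 -0.013  0.005] [0.673 0.006 0.021] [0.711 0.086 0.042] 235.0 274.0
w2 146
[ 0.626 -0.03   0.007] [ 0.681 -0.007  0.021] [0.701 0.004 0.024] 197.0 322.5
s2 176
[ 0.574 -0.036  0.005] [ 0.675 -0.014  0.02 ] [0.716 0.087 0.063] 342.0 217.0
sc2 104
[ 0.632 -0.032  0.005] [ 0.676 -0.002  0.017] [0.72  0.018 0.028] 302.0 223.0
```

View pics/c4.png

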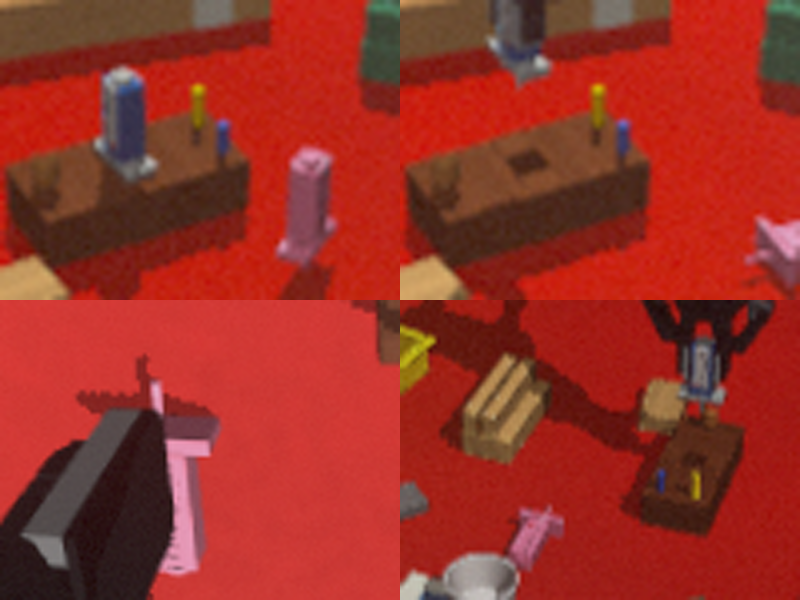

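The pink look-alike was already lying down in the w1 picture, when the gripper was 23 cm up. It toppled by itself, so I leave it. The gauge hangs straight in the fingers. Next I locate the slot.

```bash
cat >> h.py <<'E'
def slot(f,c=(.514,-.1374),L=.06):
    """fit rail-top edges in stand axes: prints yaw, centre line and top"""
    p,d,i=load(f); W=pts(d,i,f[0]=='w')
    m=(abs(W[...,0]-c[0])<.09)&(abs(W[...,1]-c[1])<.05)&(W[...,2]>.03)&(W[...,2]<.065)
    Q=W[m]; top=Q[Q[:,2]>.052]; z=np.median(top[:,2])
    T=Q[abs(Q[:,2]-z)<.0025]; r=cv2.minAreaRect(T[:,:2].astype(np.float32)*1000); a=r[2]%90; a=a-90 if a>45 else a
    e=np.array([np.cos(np.radians(a)),np.sin(np.radians(a))]); nrm=np.array([-e[1],e[0]])
    v=(Q[:,:2]-c)@nrm*1000; u=(Q[:,:2]-c)@e*1000
    print('rect',np.round(r[0],1),np.round(r[1],1),'yaw',round(a,2),'top',round(z,4),'u',u.min().round(),u.max().round())
    ok=abs(u)<50
    for b in range(-26,27):
        k=ok&(v>=b)&(v<b+1)
        if k.sum()>5: print(b,k.sum(),np.percentile(Q[k,2]*1000,[10,50,90]).round(1),end=' | ')
    print()
E
python3 -c "
from h import *
slot('w2')"
```

```text
rect [ 514.  -137.2] [117.9  40.3] yaw 9.29 top 0.0565 u -59.0 60.0
-20 6 [55.3 56.  56.5] | -19 26 [55.7 56.2 57.2] | -18 54 [56.1 56.6 57.2] | -17 53 [56.2 56.7 57.5] | -16 59 [55.9 56.7 57.4] | -15 65 [56.  56.9 57.8] | -14 66 [56.1 56.8 57.8] | -13 64 [56.1 56.8 57.7] | -12 62 [55.7 57.  57.7] | -11 70 [56.  56.9 57.6] | -10 65 [55.9 56.7 57.5] | -9 63 [56.1 56.8 57.7] | -8 60 [56.  56.8 57.4] | -7 74 [56.  56.9 57.6] | -6 117 [51.  56.2 57.6] | -5 225 [49.9 53.9 56.9] | -4 226 [50.1 53.6 56.9] | -3 98 [50.5 53.7 56.8] | 2 6 [55.6 56.  56.2] | 3 19 [56.1 56.6 56.8] | 4 59 [56.  56.6 57.3] | 5 70 [56.1 56.8 57.4] | 6 59 [56.  56.8 57.6] | 7 83 [56.  56.8 57.6] | 8 64 [56.  56.7 57.6] | 9 72 [56.1 56.8 57.7] | 10 85 [55.8 56.9 57.7] | 11 66 [56.  56.8 57.6] | 12 74 [55.9 56.9 57.8] | 13 81 [56.  56.8 57.7] | 14 75 [56.  56.9 57.6] | 15 66 [55.5 56.6 57.7] | 16 216 [34.7 53.2 57.4] | 17 631 [33.4 45.3 56.2] | 18 785 [32.9 44.3 55. ] | 19 330 [30.8 42.  55.1] | 20 86 [30.3 31.3 51. ] | 21 66 [30.3 30.8 31.7] | 22 59 [30.3 30.9 31.6] | 23 53 [30.4 30.9 31.9] | 24 73 [30.2 31.1 31.8] | 25 71 [30.3 30.9 31.7] | 26 63 [30.4 30.9 31.6] |
```

```bash
python3 -c "
from h import *
go([.514,-.1375,.135],98.3,7)"
```

```text
t 4.1 total d [ 0.0054 -0.2342 -0.0041] turn [ 0.02 -0.08  2.77]
[[0.0057, -0.033, 0.0006], [0.0, -0.01, 0.4]]
[[0.0054, -0.033, 0.0006], [0.0, -0.01, 0.4]]
[[0.0052, -0.0331, 0.0006], [0.0, -0.01, 0.4]]
[[0.005, -0.0331, 0.0006], [0.0, -0.01, 0.4]]
[[0.0048, -0.0331, 0.0006], [0.0, -0.01, 0.4]]
[[0.0045, -0.0332, 0.0006], [0.0, -0.01, 0.4]]
[[0.0043, -0.0332, 0.0006], [0.0, -0.01, 0.4]]
```

carry_out(deltas=[[[0.003,-0.018,0],[0,0,0.4],1],[[0.006,-0.033,0.0005],[0,0,0.4],1],[[0.0055,-0.036,0.001],[0,0,0.4],1],[[0.005,-0.036,0.001],[0,0,0.4],1],[[0.005,-0.036,0.001],[0,0,0.4],1],[[0.0045,-0.036,0.0005],[0,0,0.4],1],[[0.004,-0.025,0],[0,0,0.4],1],[[0.0015,-0.012,0],[0,0,0],1],[[0,0,0],[0,0,0],1],[[0,0,0],[0,0,0],1]])

```text
clock: 5.35
tool_pos: [0.5141, -0.137, 0.1357]
eef_rot: [[-0.99, -0.144, -0.0], [-0.144, 0.99, 0.001], [0.0, 0.001, -1.0]]
wrist_force: [1.1, -0.0, -1.1]
width: 0.28
finger_force: 39.4
```

Run:
```python
from h import *
s=readout.observe(); print(s['tool_pos'],np.round(s['eef_rot'],3).tolist(),s['wrist_force'],s['moment'])
p,d,i=snap('wrist','w3'); slot('w3'); 
p,d,i=load('w3'); cv2.imwrite('pics/c5.png',cv2.resize(p[120:370,200:440,::-1],None,fx=2.4,fy=2.4,interpolation=cv2.INTER_CUBIC))
```

```text
[ 0.51411368 -0.13701525  0.13568114] [[-0.99, -0.144, -0.0], [-0.144, 0.99, 0.001], [0.0, 0.001, -1.0]] [ 1.12783144 -0.02062046 -1.08877173] [ 0.00026186 -0.00703962  0.02388339]
rect [ 490.3 -141.3] [70.5 37.3] yaw 8.37 top 0.0568 u -60.0 20.0
-19 94 [56.  56.7 57.3] | -18 109 [56.1 56.9 57.7] | -17 104 [56.1 56.9 57.8] | -16 115 [56.  56.8 57.8] | -15 105 [56.2 57.  57.8] | -14 104 [56.1 56.8 57.9] | -13 117 [56.  56.9 57.6] | -12 99 [56.1 56.9 57.6] | -11 106 [56.  56.7 57.8] | -10 115 [56.3 57.  57.9] | -9 101 [56.2 56.9 57.7] | -8 114 [56.  56.8 57.6] | -7 101 [56.1 56.9 57.9] | -6 110 [56.2 56.9 57.8] | -5 113 [55.9 56.9 57.6] | -4 153 [42.6 45.1 55.7] | -3 92 [42.2 43.  43.9] | -2 81 [42.1 43.  43.7] | -1 127 [42.3 43.  43.8] | 0 118 [42.1 43.1 43.9] | 1 82 [42.1 42.8 43.7] | 2 81 [42.2 43.1 44.1] | 3 156 [42.8 56.1 57.3] | 4 79 [56.2 57.  57.7] | 5 117 [56.1 56.9 57.8] | 6 120 [56.  56.8 57.7] | 7 79 [56.1 57.  57.9] | 8 128 [56.2 57.  57.8] | 9 106 [56.2 56.8 57.6] | 10 87 [56.  56.8 57.7] | 11 120 [56.  56.9 57.6] | 12 107 [56.  56.8 57.6] | 13 104 [56.2 56.9 57.8] | 14 105 [56.  56.9 57.5] | 15 101 [56.  57.  57.8] | 16 113 [56.  56.9 57.6] | 17 96 [56.3 56.8 57.6] | 18 6 [54.7 55.7 56.2] | 19 9 [30.9 31.2 32. ] | 20 97 [30.2 30.8 31.9] | 21 94 [30.3 31.  31.8] | 22 82 [30.3 31.  31.8] | 23 85 [30.3 30.9 31.6] | 24 91 [30.2 30.8 31.6] | 25 96 [30.2 30.8 31.8] | 26 86 [30.3 31.  31.8] |
```

View pics/c5.png

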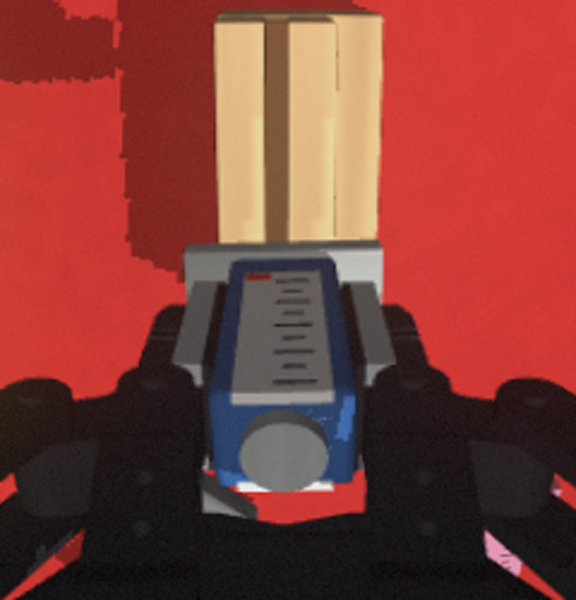

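The view shows the foot spanning x 185–383 and the slot spanning x 264–289 in the crop, with the pointer at zero. I compare foot and slot within this same image.

Run:
```python
from h import *
p,d,i=load('w3'); W=pts(d,i,True); s=readout.observe(); P=np.array(s['tool_pos']);R=np.array(s['eef_rot'])
T=(W-P)@R*1000
def edges(m,n):
    Q=T[m]; print(n,m.sum(),'x',np.percentile(Q[:,0],[1,99]).round(1),'y',np.percentile(Q[:,1],[.5,5,95,99.5]).round(2),'z',np.median(Q[:,2]).round(1),'mid',np.mean(np.percentile(Q[:,1],[.5,99.5])).round(2))
x,y,z=T[...,0],T[...,1],T[...,2]
for a in range(8,24,2): 
    m=(z>a)&(z<a+2)&(abs(y)<30)&(x>-5)&(x<20)
    if m.sum()>20: edges(m,f'z{a}')
h=cv2.cvtColor(p,cv2.COLOR_RGB2HSV)
bl=(h[...,0]>100)&(h[...,0]<130)&(h[...,1]>120)&(z<12)&(abs(y)<20); edges(bl,'blue')
# slot by colour (dark stripe) per image row
g=p[...,0].astype(float)
for r in (140,160,180,200,215):
    row=g[r,285:345]; k=np.nonzero(abs(T[r,285:345,2]-np.nanmedian(T[r,285:345,2]))<99)[0]
    zz=W[r,285:345,2]; lo=np.nonzero((zz<.05)&(zz>.035))[0]+285
    print(r,'slot cols',lo.min(),lo.max(),'tool y edges',T[r,lo.min()-1,1].round(2),T[r,lo.max()+1,1].round(2))
```

```text
z8 59 x [ 9.7 11.9] y [-10.43  -9.51  11.91  12.74] z 9.0 mid 1.16
z10 62 x [ 9.8 11.7] y [-13.54  -8.95  11.87  17.09] z 11.0 mid 1.77
z12 489 x [ 1.6 12.5] y [-21.28 -20.17  23.14  24.06] z 13.5 mid 1.39
z14 309 x [-2.  12.9] y [-21.51 -20.87  23.5   24.38] z 14.4 mid 1.44
z16 127 x [11.  12.8] y [-21.24 -19.82  19.28  22.45] z 16.9 mid 0.61
z18 86 x [10.9 12.7] y [-20.64 -18.38  21.34  23.46] z 18.7 mid 1.41
blue 997 x [-7.6 11.1] y [-10.09  -9.49  12.6   13.24] z -44.2 mid 1.58
140 slot cols 310 318 tool y edges -4.64 2.51
160 slot cols 310 318 tool y edges -4.76 2.52
180 slot cols 311 319 tool y edges -4.19 3.27
200 slot cols 311 319 tool y edges -4.22 3.29
215 slot cols 311 319 tool y edges -4.33 3.32
```

The gauge appears 2.1 mm off the slot's middle in the same view, so I shift by that and lower in part.

carry_out(deltas=[[[0,-0.002,0],[0,0,0],1],[[0,0,0.01],[0,0,0],1],[[0,0,0.01],[0,0,0],1],[[0,0,0.01],[0,0,0],1],[[0,0,0.006],[0,0,0],1],[[0,0,0.005],[0,0,0],1],[[0,0,0.005],[0,0,0],1],[[0,0,0.003],[0,0,0],1],[[0,0,0],[0,0,0],1],[[0,0,0],[0,0,0],1]])

```text
clock: 6.65
tool_pos: [0.5147, -0.1398, 0.087]
eef_rot: [[-0.99, -0.144, 0.0], [-0.144, 0.99, -0.0], [-0.0, -0.0, -1.0]]
wrist_force: [0.2, 0.4, -1.1]
width: 0.277
finger_force: 39.4
```

```bash
cat >> h.py <<'E'
def ptr(f):
    """red pointer on the scale in the wrist view, tool frame mm"""
    s=readout.observe(); print('tcp',s['tool_pos'].round(4),'F',s['wrist_force'].round(1),'M',s['moment'].round(3))
    p,d,i=snap('wrist',f); W=pts(d,i,True); P=np.array(s['tool_pos']);R=np.array(s['eef_rot']); T=(W-P)@R*1000
    h=cv2.cvtColor(p,cv2.COLOR_RGB2HSV); red=((h[...,0]<8)|(h[...,0]>172))&(h[...,1]>140)
    z=T[...,2]; m=red&(abs(T[...,1])<11)&(abs(T[...,0])<25)&(z<20)&(z>-90)
    n,l,st,c=cv2.connectedComponentsWithStats(m.astype(np.uint8),connectivity=8)
    for k in range(1,n):
        if st[k,4]>3: print('red',st[k],np.median(T[l==k],0).round(1))
    zz=W[...,2]
    for r in (140,160,180,200):
        lo=np.nonzero((zz[r,285:345]<.05)&(zz[r,285:345]>.035))[0]+285
        if len(lo): print(r,lo.min(),lo.max(),T[r,lo.min()-1,1].round(2),T[r,lo.max()+1,1].round(2))
    bl=(h[...,0]>100)&(h[...,0]<130)&(h[...,1]>120)&(z<12)&(abs(T[...,1])<20); print('blue mid',np.mean(np.percentile(T[bl][:,1],[.5,99.5])).round(2))
    ft=(z>12)&(z<15)&(abs(T[...,1])<30)&(abs(T[...,0])<20); print('foot mid',np.mean(np.percentile(T[ft][:,1],[.5,99.5])).round(2))
    return T
E
python3 -c "
from h import *
ptr('w4')"
```

```text
tcp [ 0.5147 -0.1398  0.087 ] F [ 0.2  0.4 -1.1] M [ 0.023 -0.038  0.008]
red [303 235   9   2  18] [11.  -3.7 -0.1]
red [309 337  13   2  13] [ 11.3   0.9 -75.3]
red [324 337   4   1   4] [ 11.7   3.9 -75.5]
140 313 325 -1.56 6.35
160 313 323 -1.57 5.39
180 313 323 -1.6 5.36
200 313 323 -1.67 5.4
blue mid 1.7
foot mid 1.54
```

The probe is in the slot: there is no spring force and the pointer is at its free mark. Now I press down.

carry_out(deltas=[[[0,0,0.001],[0,0,0],1],[[0,0,0.001],[0,0,0],1],[[0,0,0.001],[0,0,0],1],[[0,0,0.001],[0,0,0],1],[[0,0,0.001],[0,0,0],1],[[0,0,0.001],[0,0,0],1],[[0,0,0.001],[0,0,0],1],[[0,0,0.001],[0,0,0],1],[[0,0,0],[0,0,0],1],[[0,0,0],[0,0,0],1]])

```text
clock: 7.95
tool_pos: [0.5146, -0.1398, 0.0788]
eef_rot: [[-0.99, -0.144, 0.0], [-0.144, 0.99, 0.0], [-0.0, 0.0, -1.0]]
wrist_force: [-0.3, 0.0, 1.1]
width: 0.277
finger_force: 39.5
```

```bash
python3 -c "
from h import *
ptr('w5')"
```

```text
tcp [ 0.5146 -0.1398  0.0788] F [-0.3  0.   1.1] M [-0.006  0.092 -0.025]
red [303 238   9   2  13] [11.5 -3.  -5.4]
red [311 306  15  17 224] [  1.9   1.8 -51.9]
red [304 336   4   2   4] [ 11.2  -1.9 -74.6]
red [309 337  14   2  14] [ 11.2   1.1 -75.3]
red [324 337   4   1   4] [ 11.1   3.9 -74.9]
140 312 325 -1.89 6.12
160 312 325 -1.94 6.16
180 312 325 -1.98 6.24
200 313 323 -1.57 5.3
blue mid 1.75
foot mid 1.59
```

carry_out(deltas=[[[0,0,0.0005],[0,0,0],1],[[0,0,0.0005],[0,0,0],1],[[0,0,0.0003],[0,0,0],1],[[0,0,0.0002],[0,0,0],1],[[0,0,0],[0,0,0],1],[[0,0,0],[0,0,0],1],[[0,0,0],[0,0,0],1],[[0,0,0],[0,0,0],1],[[0,0,0],[0,0,0],1],[[0,0,0],[0,0,0],1]])

```text
clock: 9.25
tool_pos: [0.5147, -0.1398, 0.0775]
eef_rot: [[-0.99, -0.144, 0.0], [-0.144, 0.99, -0.0], [-0.0, -0.0, -1.0]]
wrist_force: [-1.1, 0.6, 5.0]
width: 0.281
finger_force: 40.0
```

```bash
python3 -c "
from h import *
ptr('w6')"
```

```text
tcp [ 0.5147 -0.1398  0.0775] F [-1.1  0.6  5. ] M [0.076 0.274 0.047]
red [303 240   9   2  16] [10.9 -3.3 -6. ]
red [311 306  15  20 259] [  2.3   1.8 -53.1]
red [304 336  19   3  19] [ 11.2   0.3 -75.2]
red [324 337   4   1   4] [ 11.7   3.9 -75.6]
140 312 325 -1.88 6.07
160 312 325 -1.9 6.12
180 312 325 -1.98 6.23
200 313 323 -1.56 5.29
blue mid 1.7
foot mid 1.52
```

carry_out(deltas=[[[0,0,0.0004],[0,0,0],1],[[0,0,0.0003],[0,0,0],1],[[0,0,0],[0,0,0],1],[[0,0,0],[0,0,0],1],[[0,0,0],[0,0,0],1],[[0,0,0],[0,0,0],1],[[0,0,0],[0,0,0],1],[[0,0,0],[0,0,0],1],[[0,0,0],[0,0,0],1],[[0,0,0],[0,0,0],1]])

```text
clock: 10.55
tool_pos: [0.5147, -0.1398, 0.0775]
eef_rot: [[-0.99, -0.144, 0.001], [-0.144, 0.99, -0.0], [-0.001, -0.0, -1.0]]
wrist_force: [-3.3, 1.3, 11.4]
width: 0.279
finger_force: 40.8
```

Run:
```python
from h import *
T=ptr('w7'); p=load('w7')[0]
cv2.imwrite('pics/c7.png',cv2.resize(p[190:370,240:400,::-1],None,fx=3.3,fy=3.3,interpolation=cv2.INTER_CUBIC))
```

```text
tcp [ 0.5147 -0.1398  0.0775] F [-3.3  1.3 11.4] M [ 0.226  0.6   -0.014]
red [303 239   9   3  18] [11.2 -3.3 -6.2]
red [311 306  15  20 258] [  2.3   1.8 -53.1]
red [304 336   4   2   4] [ 11.4  -1.9 -75. ]
red [309 337  14   2  14] [ 11.4   1.  -75.5]
red [324 337   4   1   4] [ 11.4   3.9 -75.2]
140 312 325 -1.86 6.09
160 312 325 -1.92 6.15
180 312 325 -1.95 6.22
200 313 325 -1.53 6.26
blue mid 1.72
foot mid 1.52
```

View pics/c7.png

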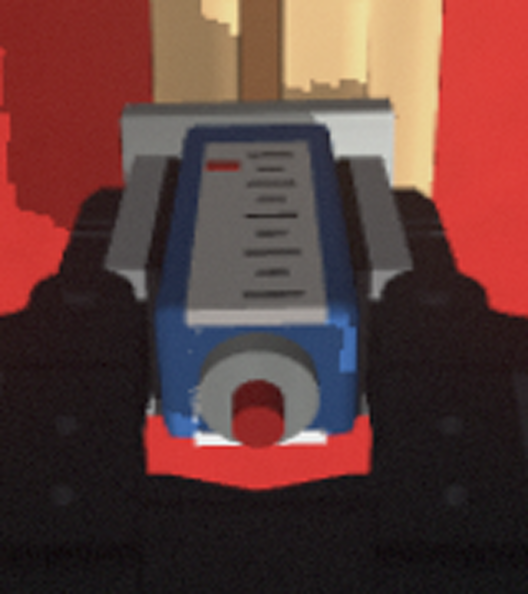

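The pointer and tail have risen about 6.1 mm with the foot flat, held for over a second. That gives a depth of about 13.9 mm, matching the depth image, so the stand goes in the yellow tub. Next I return the gauge.

carry_out(deltas=[[[0,0,-0.004],[0,0,0],1],[[0,0,-0.012],[0,0,0],1],[[0,0,-0.018],[0,0,0],1],[[0,0,-0.02],[0,0,0],1],[[0,0,-0.01],[0,0,0],1],[[-0.004,0.02,0],[0,0,-0.5],1],[[-0.005,0.035,0],[0,0,-0.5],1],[[-0.005,0.04,0],[0,0,-0.5],1],[[-0.005,0.04,0],[0,0,-0.5],1],[[-0.005,0.035,0],[0,0,-0.5],1]])

```text
clock: 11.85
tool_pos: [0.5095, 0.0344, 0.1398]
eef_rot: [[-0.982, -0.188, -0.002], [-0.188, 0.982, 0.001], [0.002, 0.001, -1.0]]
wrist_force: [-0.0, 0.3, -1.2]
width: 0.279
finger_force: 39.4
```

```bash
python3 -c "
from h import *
print(readout.observe()['tool_pos'])
go([.5086,.0967,.112],101,4)"
```

```text
[0.50946171 0.03436888 0.13978172]
t 11.85 total d [-0.0009  0.0623 -0.0278] turn [ 0.06 -0.1  -0.15]
[[-0.0027, 0.0153, 0.007], [0.01, -0.02, -0.04]]
[[-0.0027, 0.0153, 0.007], [0.01, -0.02, -0.04]]
[[-0.0027, 0.0153, 0.007], [0.01, -0.02, -0.04]]
[[-0.0028, 0.0153, 0.0069], [0.01, -0.02, -0.04]]
```

carry_out(deltas=[[[-0.003,0.02,0],[0,0,0],1],[[-0.003,0.02,0],[0,0,0],1],[[-0.003,0.014,0.004],[0,0,0],1],[[-0.002,0.006,0.008],[0,0,0],1],[[0,0,0.008],[0,0,0],1],[[0,0,0.008],[0,0,0],1],[[0,0,0],[0,0,0],1],[[0,0,0],[0,0,0],1],[[0,0,0],[0,0,0],1],[[0,0,0],[0,0,0],1]])

```text
clock: 13.1
tool_pos: [0.5103, 0.0928, 0.1129]
eef_rot: [[-0.982, -0.187, 0.001], [-0.187, 0.982, 0.0], [-0.001, 0.0, -1.0]]
wrist_force: [0.4, 0.2, -1.1]
width: 0.275
finger_force: 39.5
```

Run:
```python
from h import *
go([.5086,.0967,.0635],101,4)
s=readout.observe();P=np.array(s['tool_pos']);R=np.array(s['eef_rot']); p,d,i=snap('wrist','w8'); W=pts(d,i,True); T=(W-P)@R*1000
m=(abs(W[...,2]-.0405)<.004)&(abs(W[...,0]-.51)<.1)&(abs(W[...,1]-.095)<.06)
r=cv2.minAreaRect(W[m][:,:2].astype(np.float32)*1000);print(r); n=W[m]; 
e=np.array([np.cos(np.radians(10.8)),np.sin(np.radians(10.8))]); v=(n[:,:2]-[.5095,.0955])@np.array([-e[1],e[0]])*1000; u=(n[:,:2]-[.5095,.0955])@e*1000
print('block v',np.percentile(v,[.5,99.5]).round(1),'u',np.percentile(u,[.5,99.5]).round(1))
t=T[m]; print('block tool-y mid',np.mean(np.percentile(t[:,1],[.5,99.5])).round(2),'far edge tool x',np.percentile(t[:,0],99.5).round(1))
x,y,z=T[...,0],T[...,1],T[...,2]
ft=(z>12)&(z<15)&(abs(y)<30)&(abs(x)<20); print('foot mid',np.mean(np.percentile(y[ft],[.5,99.5])).round(2),'front x',np.percentile(x[ft],99).round(1))
```

```text
t 13.1 total d [-0.0017  0.0039 -0.0494] turn [ 0.    0.03 -0.24]
[[0.0002, 0.001, 0.0123], [0.0, 0.01, -0.06]]
[[0.0002, 0.001, 0.0123], [0.0, 0.01, -0.06]]
[[0.0002, 0.001, 0.0123], [0.0, 0.01, -0.06]]
[[0.0002, 0.001, 0.0123], [0.0, 0.01, -0.06]]
((489.073486328125, 90.89727783203125), (104.04317474365234, 70.95005798339844), 10.763357162475586)
block v [-35.3  34. ] u [-72.7  25.6]
block tool-y mid 2.17 far edge tool x 73.0
foot mid 1.55 front x 12.4
```

Run:
```python
from h import *
p,d,i=load('w2'); W=pts(d,i,True); P=np.array([.50853525,.09667365,.1390841]); a=np.radians(101.07)
y=np.array([np.cos(a),np.sin(a),0]);z=np.array([0,0,-1.]);R=np.c_[np.cross(y,z),y,z]; T=(W-P)@R*1000
x,y,z=T[...,0],T[...,1],T[...,2]
ft=(z>12)&(z<15)&(abs(y)<30)&(abs(x)<20); print('foot mid',np.mean(np.percentile(y[ft],[.5,99.5])).round(2),'front x',np.percentile(x[ft],99).round(1))
m=(abs(W[...,2]-.0405)<.004)&(abs(x)<80)&(abs(y)<50); print('block y mid',np.percentile(y[m],[.5,99.5]).round(1),'x far',np.percentile(x[m],99.5).round(1))
pit=(W[...,2]<.033)&(abs(x)<40)&(abs(y)<25)&(z>60); print('pit',pit.sum(),np.percentile(y[pit],[1,50,99]).round(1),'x',np.percentile(x[pit],[1,99]).round(1))
for r in range(180,240,4):
    k=np.nonzero(pit[r])[0]
    if len(k)>3: print(r,k.min(),k.max(),y[r,k.min()-1].round(1),y[r,k.max()+1].round(1),x[r,k.min()-2].round(1))
p,d,i=load('w8'); 
cv2.imwrite('pics/c8.png',cv2.resize(p[100:370,200:440,::-1],None,fx=2,fy=2))
```

```text
foot mid 1.53 front x 12.7
block y mid [-36.7  32.7] x far 72.2
pit 677 [-13.8  -2.6   9.5] x [-13.5   2.2]
188 300 326 -13.4 9.5 9.9
192 300 326 -13.4 9.5 6.6
196 300 326 -13.5 9.5 2.9
200 300 326 -13.6 9.4 -0.1
204 300 326 -13.5 9.5 -3.4
208 300 326 -13.5 9.4 -7.2
```

carry_out(deltas=[[[-0.0012,0.0006,0.004],[0,0,-0.2],1],[[0,0,0.01],[0,0,0],1],[[0,0,0.012],[0,0,0],1],[[0,0,0.012],[0,0,0],1],[[0,0,0.007],[0,0,0],1],[[0,0,0.003],[0,0,0],1],[[0,0,0.0015],[0,0,0],1],[[0,0,0.001],[0,0,0],1],[[0,0,0.0005],[0,0,0],1],[[0,0,0],[0,0,0],1]])

```text
clock: 14.4
tool_pos: [0.5113, 0.0937, 0.0618]
eef_rot: [[-0.982, -0.19, 0.0], [-0.19, 0.982, 0.0], [-0.0, 0.0, -1.0]]
wrist_force: [-0.4, 0.5, -1.7]
width: 0.279
finger_force: 39.5
```

carry_out(deltas=[[[0,0,0.0004],[0,0,0],1],[[0,0,0.0004],[0,0,0],1],[[0,0,0],[0,0,0],1],[[0,0,0],[0,0,0],1],[[0,0,0],[0,0,0],1],[[0,0,0],[0,0,0],1],[[0,0,0],[0,0,0],1],[[0,0,0],[0,0,0],1],[[0,0,0],[0,0,0],1],[[0,0,0],[0,0,0],1]])

```text
clock: 15.65
tool_pos: [0.5114, 0.0937, 0.0614]
eef_rot: [[-0.982, -0.19, 0.001], [-0.19, 0.982, 0.0], [-0.001, -0.0, -1.0]]
wrist_force: [-2.6, -1.0, 5.7]
width: 0.278
finger_force: 40.3
```

carry_out(deltas=[[[0,0,-0.0004],[0,0,0],1],[[0,0,0],[0,0,0],0.6],[[0,0,0],[0,0,0],0.4],[[0,0,0],[0,0,0],0.4],[[0,0,0],[0,0,0],0.4],[[0,0,-0.01],[0,0,0],0.4],[[0,0,-0.025],[0,0,0],0.4],[[0,0,-0.04],[0,0,0],0.3],[[0,0,-0.045],[0,0,0],0],[[0,0,-0.02],[0,0,0],0]])

```text
clock: 16.9
tool_pos: [0.5122, 0.0937, 0.2047]
eef_rot: [[-0.982, -0.19, 0.005], [-0.19, 0.982, 0.0], [-0.005, -0.001, -1.0]]
wrist_force: [0.8, -0.9, 0.1]
width: 1.001
finger_force: 0.0
```

Run:
```python
from h import *
p,d,i=snap('wrist','w9'); W=pts(d,i,True); s=readout.observe(); print(s['tool_pos'],s['width'])
x,y,z=W[...,0],W[...,1],W[...,2]
m=(abs(x-.511)<.05)&(abs(y-.094)<.04)&(z>.09)&(z<.13); r=cv2.minAreaRect(W[m][:,:2].astype(np.float32)*1000); print('gauge top',m.sum(),r,np.percentile(z[m],[50,98]).round(4))
m=(abs(x-.513)<.09)&(abs(y+.13)<.06)&(z>.015)&(z<.07); slot('w9')
t=(abs(z-.0305)<.003)&m; r=cv2.minAreaRect(W[t][:,:2].astype(np.float32)*1000); print('plinth ledge',r)
# union of the stand's tops: plinth outline
t=((abs(z-.0305)<.003)|(z>.052))&m; print('all',cv2.minAreaRect(W[t][:,:2].astype(np.float32)*1000))
for f in ['w1','w2','w9']:
    p,d,i=load(f);W=pts(d,i,True);x,y,z=W[...,0],W[...,1],W[...,2]
    m=(abs(z-.046)<.003)&(y<-.24)&(y>-.55)&(x>.4)&(x<.75); print(f,'tub rim',m.sum(),cv2.minAreaRect(W[m][:,:2].astype(np.float32)*1000))
snap('side','s9')
p,d,i=load('s9'); W=pts(d,i);x,y,z=W[...,0],W[...,1],W[...,2]
hs=cv2.cvtColor(p,cv2.COLOR_RGB2HSV); yl=(hs[...,0]>22)&(hs[...,0]<36)&(hs[...,1]>150)
m=(abs(z-.045)<.005)&(y<-.24)&(y>-.5)&(x>.4)&(x<.69)&yl; print('side rim',cv2.minAreaRect(W[m][:,:2].astype(np.float32)*1000))
m=(abs(z-.005)<.004)&(y<-.24)&(y>-.5)&(x>.4)&(x<.69)&yl; print('side floor',m.sum(),cv2.minAreaRect(W[m][:,:2].astype(np.float32)*1000))
a=cv2.imread('pics/w9.png'); b=cv2.imread('pics/s9.png')[170:340,230:410]
cv2.imwrite('pics/c9.png',np.hstack([cv2.resize(a,(480,300)),cv2.resize(b,(318,300))]))
```

```text
[0.51300037 0.09376935 0.20638895] 0.9996918165745442
gauge top 794 ((509.68414306640625, 95.27619934082031), (20.882442474365234, 23.78769302368164), 12.601456642150879) [0.106  0.1108]
rect [ 514.1 -137.1] [118.   38.9] yaw 8.1 top 0.0566 u -60.0 60.0
-19 21 [55.7 56.2 56.6] | -18 39 [55.9 56.8 57.3] | -17 56 [56.1 56.8 57.9] | -16 52 [56.1 57.  57.8] | -15 61 [56.  56.8 57.5] | -14 53 [55.9 56.7 57.6] | -13 60 [55.9 57.  57.7] | -12 58 [56.  56.7 57.4] | -11 45 [55.8 56.8 57.6] | -10 61 [56.  57.  57.5] | -9 57 [56.  56.9 57.5] | -8 61 [55.7 56.7 57.6] | -7 47 [55.6 56.7 57.6] | -6 82 [50.7 56.6 57.7] | -5 203 [48.  53.3 57. ] | -4 222 [48.1 52.5 56.3] | -3 51 [49.  53.  57.7] | 3 21 [55.6 56.4 56.8] | 4 45 [55.8 56.7 57.4] | 5 62 [56.1 56.9 58. ] | 6 54 [56.2 56.9 57.8] | 7 61 [56.1 57.  58.1] | 8 64 [55.9 57.  57.8] | 9 62 [56.1 56.8 58.1] | 10 61 [55.8 56.8 58. ] | 11 66 [56.  56.8 57.8] | 12 60 [56.  56.8 57.7] | 13 58 [56.  56.9 57.5] | 14 66 [55.8 56.9 57.6] | 15 66 [55.7 56.8 57.7] | 16 82 [41.9 56.5 57.6] | 17 411 [33.6 45.  56.4] | 18 643 [32.9 44.6 55.5] | 19 154 [30.6 3
[... 295 characters left out ...]
4803771973)
all ((512.692626953125, -128.55087280273438), (119.97676086425781, 56.269657135009766), 8.103950500488281)
w1 tub rim 2222 ((602.2465209960938, -362.8670959472656), (207.39248657226562, 298.7488098144531), 88.2654037475586)
w2 tub rim 1243 ((566.0286865234375, -289.76007080078125), (70.14167022705078, 224.18663024902344), 85.31713104248047)
w9 tub rim 1635 ((605.4005126953125, -340.53900146484375), (173.86927795410156, 319.3749694824219), 80.46326446533203)
side rim ((565.1196899414062, -379.34674072265625), (233.5125732421875, 221.9126739501953), 87.78890991210938)
side floor 2662 ((564.69189453125, -381.1819152832031), (222.0704345703125, 208.24984741210938), 88.07605743408203)
```

View pics/c9.png

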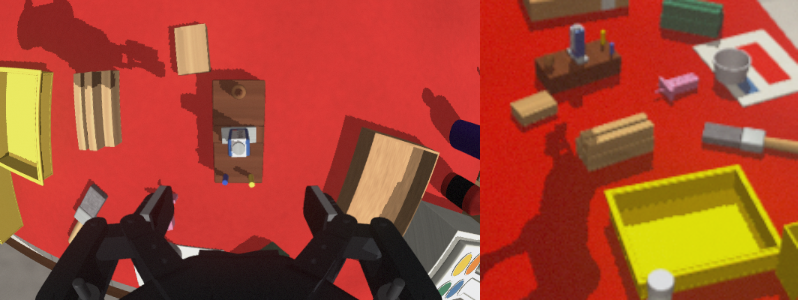

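The gauge stands upright in its pit again (side crop (577,44)) and the stand has not moved. Now I move over the stand.

```bash
python3 -c "
from h import *
go([.5126,-.130,.115],98.1,6)"
```

```text
t 17.0 total d [ 0.     -0.2237 -0.0893] turn [-0.04  0.35  2.88]
[[0.0072, -0.0366, 0.0149], [-0.01, 0.06, 0.48]]
[[0.0069, -0.0367, 0.0149], [-0.01, 0.06, 0.48]]
[[0.0065, -0.0367, 0.0149], [-0.01, 0.06, 0.48]]
[[0.0062, -0.0368, 0.0149], [-0.01, 0.06, 0.48]]
[[0.0059, -0.0368, 0.0149], [-0.01, 0.06, 0.48]]
[[0.0056, -0.0369, 0.0149], [-0.01, 0.06, 0.48]]
```

carry_out(deltas=[[[0.004,-0.02,0],[0,0,0.5],0],[[0.007,-0.036,0],[0,0,0.5],0],[[0.007,-0.037,0.005],[0,0,0.5],0],[[0.007,-0.037,0.015],[0,0,0.5],0],[[0.006,-0.037,0.02],[0,0,0.5],0],[[0.006,-0.034,0.02],[0,0,0.3],0],[[0.003,-0.02,0.02],[0,0,0],0],[[0,0,0.008],[0,0,0],0],[[0,0,0],[0,0,0],0],[[0,0,0],[0,0,0],0]])

```text
clock: 18.25
tool_pos: [0.5086, -0.1302, 0.1137]
eef_rot: [[-0.99, -0.143, 0.001], [-0.143, 0.99, -0.0], [-0.001, -0.0, -1.0]]
wrist_force: [0.7, 0.4, -0.2]
width: 0.997
finger_force: 0.0
```

Run:
```python
from h import *
s=readout.observe();print(s['tool_pos'],s['wrist_force'])
go([.5126,-.130,.001],98.1,4)
p,d,i=snap('wrist','w10'); W=pts(d,i,True); x,y,z=W[...,0],W[...,1],W[...,2]
m=(abs(x-.513)<.09)&(abs(y+.13)<.06)&((abs(z-.0305)<.003)|((z>.052)&(z<.06))); print('all',cv2.minAreaRect(W[m][:,:2].astype(np.float32)*1000))
m=(abs(z-.045)<.003)&(y<-.24)&(y>-.55)&(x>.4)&(x<.75); print('tub',m.sum(),cv2.minAreaRect(W[m][:,:2].astype(np.float32)*1000))
```

```text
[ 0.50855224 -0.13015203  0.11369167] [ 0.67518311  0.37374867 -0.16146109]
t 18.25 total d [ 0.004   0.0002 -0.1127] turn [-0.01  0.04  0.13]
[[-0.001, -0.0001, 0.0282], [-0.0, 0.01, 0.03]]
[[-0.001, -0.0001, 0.0282], [-0.0, 0.01, 0.03]]
[[-0.001, -0.0001, 0.0282], [-0.0, 0.01, 0.03]]
[[-0.001, -0.0001, 0.0282], [-0.0, 0.01, 0.03]]
all ((513.1189575195312, -129.27993774414062), (120.71048736572266, 54.862125396728516), 8.548135757446289)
tub 5960 ((601.0182495117188, -399.2668762207031), (277.5399475097656, 299.2327880859375), 88.12368774414062)
```

carry_out(deltas=[[[-0.004,0,0.01],[0,0,0],0],[[0,0,0.025],[0,0,0],0],[[0,0,0.03],[0,0,0],0],[[0,0,0.025],[0,0,0],0],[[0,0,0.015],[0,0,0],0],[[0,0,0.006],[0,0,0],0],[[0,0,0],[0,0,0],0],[[0,0,0],[0,0,0],0.2],[[0,0,0],[0,0,0],0.3],[[0,0,0],[0,0,0],1]], squeeze=50)

```text
clock: 19.55
tool_pos: [0.5128, -0.1307, 0.0031]
eef_rot: [[-0.99, -0.142, 0.002], [-0.142, 0.99, -0.001], [-0.002, -0.001, -1.0]]
wrist_force: [-0.3, -0.0, 5.2]
width: 0.643
finger_force: 54.4
```

carry_out(deltas=[[[0,0,0],[0,0,0],1],[[0,0,0],[0,0,0],1],[[0,0,0],[0,0,0],1],[[0,0,0],[0,0,0],1],[[0,0,0],[0,0,0],1],[[0,0,0],[0,0,0],1],[[0,0,0],[0,0,0],1],[[0,0,0],[0,0,0],1],[[0,0,0],[0,0,0],1],[[0,0,0],[0,0,0],1]])

```text
clock: 20.8
tool_pos: [0.5128, -0.1307, 0.0031]
eef_rot: [[-0.99, -0.142, 0.002], [-0.142, 0.99, -0.001], [-0.002, -0.001, -1.0]]
wrist_force: [-0.4, -0.0, 5.2]
width: 0.646
finger_force: 54.4
```

carry_out(deltas=[[[0,0,-0.004],[0,0,0],1],[[0,0,-0.008],[0,0,0],1],[[0,0,-0.015],[0,0,0],1],[[0,0,-0.02],[0,0,0],1],[[0,0,-0.025],[0,0,0],1],[[0,0,-0.025],[0,0,0],1],[[0,0,-0.015],[0,0,0],1],[[0,0,-0.008],[0,0,0],1],[[0,0,0],[0,0,0],1],[[0,0,0],[0,0,0],1]])

```text
clock: 22.05
tool_pos: [0.5117, -0.1302, 0.1214]
eef_rot: [[-0.99, -0.142, -0.002], [-0.142, 0.99, 0.001], [0.001, 0.001, -1.0]]
wrist_force: [0.1, -0.8, -3.2]
width: 0.643
finger_force: 53.5
```

Run:
```python
from h import *
s=readout.observe();print(s['tool_pos'],s['wrist_force'],s['moment'],s['width'])
snap('wrist','w11'); snap('side','s11')
for f in ('w10','w11','s9','scene0'):
    p,d,i=load(f); W=pts(d,i,f[0]=='w'); x,y,z=W[...,0],W[...,1],W[...,2]
    h=cv2.cvtColor(p,cv2.COLOR_RGB2HSV); yl=(h[...,0]>20)&(h[...,0]<36)&(h[...,1]>130)
    fl=yl&(z<.010)&(z>-.002)&(abs(x-.565)<.13)&(abs(y+.38)<.13)
    n,l,st,c=cv2.connectedComponentsWithStats(cv2.morphologyEx(fl.astype(np.uint8),cv2.MORPH_OPEN,np.ones((3,3))))
    k=1+st[1:,4].argmax(); Q=W[l==k]; r=cv2.minAreaRect(Q[:,:2].astype(np.float32)*1000)
    print(f,st[k],np.round(r[0],1),np.round(r[1],1),round(r[2],1),np.median(Q[:,2]).round(4),'x',np.percentile(Q[:,0],[1,99]).round(3),'y',np.percentile(Q[:,1],[1,99]).round(3))
a=cv2.imread('pics/w11.png'); b=cv2.imread('pics/s11.png')[130:340,220:420]
cv2.imwrite('pics/c11.png',np.hstack([cv2.resize(a,(480,300)),cv2.resize(b,(286,300))]))
```

```text
[ 0.51169488 -0.13015738  0.12135634] [ 0.1317754  -0.79369896 -3.22598923] [-0.04367015  0.01113581 -0.02858463] 0.642737738909761
w10 [   44   123   103   176 14991] [ 567.8 -366.9] [140.5 197.2] 88.1 0.0048 x [0.471 0.663] y [-0.436 -0.297]
w11 [   49   119   102   183 15480] [ 567.8 -366.1] [142.5 198.5] 88.3 0.0048 x [0.471 0.665] y [-0.436 -0.296]
s9 [ 310  276   81   50 2624] [ 573.  -339.7] [137.3 194.8] 88.5 0.0052 x [0.479 0.668] y [-0.405 -0.274]
scene0 [230 177  22  19 158] [ 579.2 -384.9] [141.3  87.5] 68.1 0.0025 x [0.517 0.621] y [-0.437 -0.32 ]
```

View pics/c11.png

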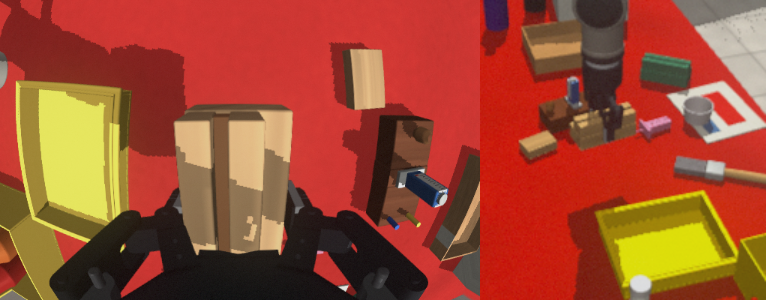

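Both views agree on the tub floor: centre about (0.568,-0.355), yaw about -2°. The stand is held level and the gauge is still upright in its block.

```bash
python3 -c "
from h import *
go([.568,-.355,.11],88.2,7)"
```

```text
t 22.15 total d [ 0.0562 -0.2248 -0.0113] turn [ 0.04 -0.09  9.97]
[[-0.0034, -0.0329, 0.0016], [0.01, -0.01, 1.42]]
[[-0.0042, -0.0328, 0.0016], [0.01, -0.01, 1.42]]
[[-0.005, -0.0327, 0.0016], [0.01, -0.01, 1.42]]
[[-0.0058, -0.0326, 0.0016], [0.01, -0.01, 1.42]]
[[-0.0066, -0.0324, 0.0016], [0.01, -0.01, 1.42]]
[[-0.0074, -0.0323, 0.0016], [0.01, -0.01, 1.42]]
[[-0.0082, -0.0321, 0.0016], [0.01, -0.01, 1.42]]
```

carry_out(deltas=[[[-0.002,-0.018,0],[0,0,1],1],[[-0.004,-0.03,0],[0,0,1.4],1],[[-0.005,-0.033,0],[0,0,1.4],1],[[-0.006,-0.033,0.002],[0,0,1.4],1],[[-0.006,-0.033,0.002],[0,0,1.4],1],[[-0.007,-0.033,0.002],[0,0,1.4],1],[[-0.007,-0.028,0.002],[0,0,1.3],1],[[-0.004,-0.019,0.002],[0,0,0.7],1],[[0,0,0],[0,0,0],1],[[0,0,0],[0,0,0],1]])

```text
clock: 23.4
tool_pos: [0.5672, -0.3542, 0.1116]
eef_rot: [[-0.999, 0.032, -0.001], [0.032, 0.999, 0.001], [0.001, 0.001, -1.0]]
wrist_force: [0.2, 0.7, -2.7]
width: 0.646
finger_force: 53.6
```

Run:
```python
from h import *
go([.568,-.355,.015],88.2,5); print(readout.observe()['tool_pos'])
p,d,i=snap('wrist','w12'); W=pts(d,i,True); x,y,z=W[...,0],W[...,1],W[...,2]
h=cv2.cvtColor(p,cv2.COLOR_RGB2HSV); yl=(h[...,0]>20)&(h[...,0]<36)&(h[...,1]>130)
fl=yl&(abs(z-.045)<.004)&(abs(x-.565)<.14)&(abs(y+.355)<.105); Q=W[fl]; print('rim x',np.percentile(Q[:,0],[1,99]).round(3),'y',np.percentile(Q[:,1],[1,99]).round(3))
```

```text
t 23.4 total d [ 0.0008 -0.0008 -0.0966] turn [ 0.06 -0.05 -0.04]
[[-0.0002, -0.0002, 0.0193], [0.01, -0.01, -0.01]]
[[-0.0002, -0.0002, 0.0193], [0.01, -0.01, -0.01]]
[[-0.0002, -0.0002, 0.0193], [0.01, -0.01, -0.01]]
[[-0.0002, -0.0002, 0.0193], [0.01, -0.01, -0.01]]
[[-0.0002, -0.0002, 0.0193], [0.01, -0.01, -0.01]]
[ 0.56716973 -0.35423481  0.11164736]
rim x [0.453 0.622] y [-0.445 -0.26 ]
```

carry_out(deltas=[[[0,0,0.01],[0,0,0],1],[[0,0,0.02],[0,0,0],1],[[0,0,0.022],[0,0,0],1],[[0,0,0.02],[0,0,0],1],[[0,0,0.015],[0,0,0],1],[[0,0,0.007],[0,0,0],1],[[0,0,0.004],[0,0,0],1],[[0,0,0.002],[0,0,0],1],[[0,0,0.001],[0,0,0],1],[[0,0,0],[0,0,0],1]])

```text
clock: 24.7
tool_pos: [0.5677, -0.3546, 0.0115]
eef_rot: [[-0.999, 0.032, 0.001], [0.032, 0.999, -0.0], [-0.001, -0.0, -1.0]]
wrist_force: [0.5, -0.2, -2.2]
width: 0.645
finger_force: 53.6
```

carry_out(deltas=[[[0,0,0.001],[0,0,0],1],[[0,0,0.001],[0,0,0],1],[[0,0,0.0005],[0,0,0],1],[[0,0,0.0005],[0,0,0],1],[[0,0,0.0005],[0,0,0],1],[[0,0,0],[0,0,0],1],[[0,0,0],[0,0,0],1],[[0,0,0],[0,0,0],1],[[0,0,0],[0,0,0],1],[[0,0,0],[0,0,0],1]])

```text
clock: 25.95
tool_pos: [0.5676, -0.3544, 0.0077]
eef_rot: [[-0.999, 0.032, 0.0], [0.032, 0.999, 0.0], [-0.0, 0.0, -1.0]]
wrist_force: [-0.5, -0.4, -2.6]
width: 0.644
finger_force: 53.6
```

carry_out(deltas=[[[0,0,0.0005],[0,0,0],1],[[0,0,0.0003],[0,0,0],1],[[0,0,0.0003],[0,0,0],1],[[0,0,0],[0,0,0],1],[[0,0,0],[0,0,0],1],[[0,0,0],[0,0,0],1],[[0,0,0],[0,0,0],1],[[0,0,0],[0,0,0],1],[[0,0,0],[0,0,0],1],[[0,0,0],[0,0,0],1]])

```text
clock: 27.2
tool_pos: [0.5676, -0.3544, 0.0072]
eef_rot: [[-0.999, 0.032, 0.0], [0.032, 0.999, -0.0], [-0.0, -0.0, -1.0]]
wrist_force: [-4.2, 2.3, 6.0]
width: 0.643
finger_force: 54.6
```

Contact with the floor. I open slowly and rise.

carry_out(deltas=[[[0,0,0],[0,0,0],0.3],[[0,0,0],[0,0,0],0.2],[[0,0,0],[0,0,0],0.1],[[0,0,0],[0,0,0],0.1],[[0,0,0],[0,0,0],0.1],[[0,0,-0.01],[0,0,0],0.1],[[0,0,-0.03],[0,0,0],0.1],[[0,0,-0.045],[0,0,0],0.1],[[0,0,-0.05],[0,0,0],0.1],[[0,0,-0.04],[0,0,0],0.1]])

```text
clock: 28.45
tool_pos: [0.5678, -0.3547, 0.1849]
eef_rot: [[-0.999, 0.032, 0.002], [0.032, 0.999, -0.002], [-0.002, -0.002, -1.0]]
wrist_force: [1.4, -0.5, 0.0]
width: 0.899
finger_force: 0.0
```

carry_out(deltas=[[[0,0,-0.02],[0,0,0],0.1],[[0,0.02,0],[0,0,0],0.1],[[0,0.04,0],[0,0,0],0.1],[[0,0.04,0],[0,0,0],0.1],[[0,0.03,0],[0,0,0],0.1],[[0,0.01,0],[0,0,0],0.1],[[0,0,0],[0,0,0],0.1],[[0,0,0],[0,0,0],0.1],[[0,0,0],[0,0,0],0.1],[[0,0,0],[0,0,0],0.1]])

```text
clock: 29.7
tool_pos: [0.5719, -0.2152, 0.2014]
eef_rot: [[-0.999, 0.033, -0.0], [0.033, 0.999, 0.0], [0.0, 0.0, -1.0]]
wrist_force: [0.1, -0.1, -0.6]
width: 0.898
finger_force: 0.0
```

Run:
```python
from h import *
print(readout.observe()['tool_pos'])
p,d,i=snap('wrist','w13'); W=pts(d,i,True); x,y,z=W[...,0],W[...,1],W[...,2]
for lo,hi in((.057,.066),(.045,.055),(.032,.038)):
    m=(abs(x-.567)<.075)&(abs(y+.354)<.045)&(z>lo)&(z<hi); print(lo,m.sum(),cv2.minAreaRect(W[m][:,:2].astype(np.float32)*1000),np.percentile(z[m],[5,50,95]).round(4))
snap('side','s13')
a=cv2.imread('pics/w13.png'); b=cv2.imread('pics/s13.png')[130:340,220:420]
cv2.imwrite('pics/c13.png',np.hstack([cv2.resize(a,(480,300)),cv2.resize(b,(286,300))]))
```

```text
[ 0.57190687 -0.21524266  0.20139695]
0.057 3051 ((567.2041015625, -360.50408935546875), (38.48686981201172, 117.8542709350586), 88.01968383789062) [0.0586 0.0607 0.0619]
0.045 814 ((567.9395751953125, -353.360107421875), (24.460369110107422, 118.1080322265625), 88.03314208984375) [0.0459 0.0505 0.0547]
0.032 1843 ((567.21728515625, -351.9798278808594), (55.93051528930664, 119.46546936035156), 88.3084945678711) [0.0332 0.0348 0.0364]
```

View pics/c13.png

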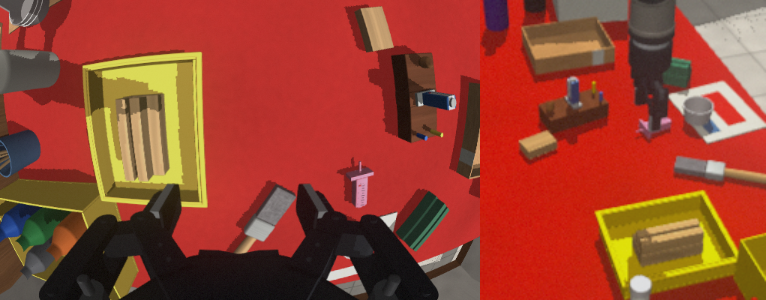

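The stand lies flat in the yellow tub, slot up, at (140,138). The gauge stands in its block at (437,100) and the arm is clear. Handing in.

```bash
python3 -c "
from bench import robot
print(robot.close_job())"
```

```text
the job is handed in; nothing more can be done
None
```

The slot measured about 13.9 mm deep, so the stand is in the yellow tub with its slot up, the gauge is back in its block, and the job is handed in. The pink look-alike had toppled before the gripper came near it, and I left it alone.

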